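# Sweep the small stoppers into the counting tray's trough and shut its cover

### The arm

A 7-joint arm with a two-finger parallel gripper is mounted at the origin on a cart in front of the work surface, level with it; the furniture and walls round the work are solid. World frame = base frame: x ahead of the robot, y to its left, z up, the work surface at z = 0. Lengths are in m, angles in rad, forces in N, time in s.
With the tool pointing down it reaches from about 0.4 to 0.75 m from the base axis. Payload 19.5 kg.
Tool frame: the origin (TCP) lies on the mounting face of the last link; the fingertips stand 173 mm ahead of it and the grasp point (between the pads) lies 155 mm ahead of it; z points along the fingers, y is the line along which they close (so a half turn about z gives the same grasp; the last joint's range is limited). The gripper opens to 85 mm and grips with 20 to 120 N. Pads are 22 mm wide; open, the fingers measure 114 mm over their backs; the gripper's body (76 mm by 85 mm) begins 54 mm behind the grasp point. The pads swing forward as they close: fully open they stand 13 mm farther back than shut.
Start: joints at [-1.315, 0.707, -0.028, 1.485, 0.022, 0.951, -0.075], TCP at [0.169, 0.55, 0.405] pointing down, gripper open.
Joint ranges: [-2.71, 2.71], [-0.32, 2.16], [-1.57, 1.52], [0, 2.45], [-1.46, 4.6], [0, 2.02], [-2.83, 2.83]. Speed limits (rad/s): [1.89, 1.89, 2.57, 2.57, 3.01, 3.01, 3.01].

### API

Orientations are given as [roll, pitch, yaw] about the fixed x, y, z axes, in that order (R = Rz(yaw) Ry(pitch) Rx(roll)).
In Python, from workcell import robot, viewer gives the robot as it stands.
- The arm moves only by the shell command python3 -m inch 'ROWS' [FORCE]. ROWS is JSON, a list of rows, each an object of numbers: "claw": the finger opening in mm, from 0 to 85.4; "x", "y", "z": the shift along the tool's x, y, z in mm; "yaw": the turn about the tool's z in degrees. In form: [{"claw": .., "x": .., "y": .., "z": .., "yaw": ..}, ...]. A call has 1 to 20 rows; each row is the pose to reach, as a shift and turn from the pose commanded when the call began, along the tool's axes at that moment; what a row does not reach only later rows make up. A row lasts 1/10 s, in which the tool goes at most 50 mm and 8.59 degrees, less where a joint would pass 70% of its speed; a pose out of reach is approached as far as the arm can. A call with a gripper value outside its range is refused whole. The fingers move at their own pace and stop on an object; FORCE is the grip in N (left out, the last holds). Time passes only in rows, so rows that repeat a pose let the fingers close. It gives the time, the measured TCP pose, the force, the opening and the grip force at its end, in the units of the state.
- robot.state(): the state, without advancing time (a new reading comes with each control period).
- viewer.read_camera(name): name is "scene" or "side" or "wrist"; returns a dict with "pixels" (384x512x3 uint8, red, green, blue), "camera_matrix" (3x3 intrinsics, pixels), "k1" (the pictures are not rectified: a ray, as slopes to the right and down, at radius r is drawn at 1 + k1 r^2 times it, then the intrinsics apply), "R" (3x3) and "t" (3): a world point X has camera coordinates R X + t. Camera axes: x right, y down, z forward; pixel columns grow to the right and rows downward; lengths in m; the calibration is good to about 2 mm. A picture is of the moment at which its call begins. There is no depth.
- robot.sign_off(): hands the job in; it is judged then, once.
The state is a dict: "t": time; "joints": joint angles; "joint_velocities": joint speeds; "effort": joint torques, N m; "tool_pos": TCP position; "orientation": TCP orientation; "wrist_force": force on the tool from outside, world axes, zero at the start; "torque": the same for the moment, N m; "finger_gap": finger opening in m; "grasp_force": force on a finger pad.
Only numpy, scipy, OpenCV 4.12 (cv2) and the standard library are available. Lean on these libraries where they do the work, as an engineer would, in place of code of your own. Each camera call takes 0.05 s, during which the arm holds its last target. There are 200 camera calls.

### The job

With the fingers, sweep the three small rubber stoppers across the deck of the counting tray so that they drop into its trough, then push the trough's hinged cover over and down until it lies fully shut on them. Leave the one wide stopper standing where it is on the deck. Push only: pick nothing up, and do not disturb the flask, the petri dish or the tweezers beside the tray.

Things in the scene. Friction and masses are not known exactly. Their poses are not given: they have to be found in the camera images.
- tray: Grey plastic counting tray, fixed to the counter, 232 mm along its x, 181 mm along its y (-84 to +97 mm). Origin: on the counter, z up. Flat deck 44 mm above the counter, y -80 to +45 mm, x -112 to +112 mm; thin walls 14 mm higher on its +x, -x and -y sides (pouring spout in the -y wall near its -x end). The +y side of the deck has no wall: it ends over the open trough.
- trough (a point): Middle of the trough's floor, at tray x 0, y +69 mm, 7 mm above the counter. The trough is open at the top, 224 mm long along the tray's x, 48 mm wide (tray y +45 to +93 mm) and 37 mm deep below the deck. Axes as the tray's.
- hinge (a point): Middle of the cover's hinge line, which runs along the tray's x at y +97 mm, 45.5 mm above the counter. Axes as the tray's.
- cover (a joint): Angle of the trough's steel cover, rad: 0 = shut, level over the trough; starts standing open at 1.65 to 1.85, leaning away from the deck (1.57 = upright). 220 mm along the hinge, 57 mm from hinge to free edge, 3 mm thick. Stiff hinge (about 1 N at the free edge): it stays where it is left and must be pushed all the way down. Shut, its top is 47 mm above the counter, its edge 5 mm over the deck.
- cover_edge (a point): Middle of the cover's free edge, which has a 5 mm bead.
- stopper_a: Small red rubber stopper, 27 mm in diameter, 24 mm high, 12 g, starting upright on the deck. Origin: centre of its underside; z towards its wide end. There are three alike.
- stopper_b: Small red rubber stopper, 27 mm in diameter, 24 mm high, 12 g, starting upright on the deck. Origin: centre of its underside; z towards its wide end. There are three alike.
- stopper_c: Small red rubber stopper, 27 mm in diameter, 24 mm high, 12 g, starting upright on the deck. Origin: centre of its underside; z towards its wide end. There are three alike.
- wide_stopper: Wide red rubber stopper, 38 mm in diameter at the top, 31 mm at the foot, 30 mm high, 30 g, standing among the small ones on the deck. Origin: centre of its underside. The four stoppers stand in lanes 44 mm or more apart along the tray's x, in any order, so none stands between another and the trough.
- flask: Small glass flask, 60 mm in diameter, 88 mm high, standing on the counter to the right of the tray. Origin: centre of its underside. To be left alone.
- petri: Glass petri dish with its lid on, 90 mm in diameter, 16 mm high, standing on the counter to the left of the tray, beyond the open cover. Origin: centre of its underside. To be left alone.
- tweezers: Steel tweezers, 127 mm long, 15 mm wide, 10 mm high, lying on the counter to the right of the tray. Origin: centre of the underside, length along its y. To be left alone.
There are look-alikes about, which are no part of the job. Leave any yellow look-alike of the stopper_b alone. Leave any green look-alike of the stopper_a alone.

How it is judged:
On the way, in this order (a step that is already met when the one before it is completed fails the run):
1. the three small stoppers lie in the trough while its cover is still open (y of stopper_a in the frame of tray between 0.041 and 0.097 m and z of each of stopper_a, stopper_b, stopper_c in the frame of tray below 0.04 m and x of stopper_a in the frame of tray between -0.115 and 0.115 m and linear speed of each of stopper_a, stopper_b, stopper_c below 0.02 m/s and y of stopper_b in the frame of tray between 0.041 and 0.097 m and x of stopper_b in the frame of tray between -0.115 and 0.115 m and y of stopper_c in the frame of tray between 0.041 and 0.097 m and x of stopper_c in the frame of tray between -0.115 and 0.115 m and value of joint cover above 0.8 rad), for 0.1 s.
2. the cover is shut (value of joint cover below 0.05 rad), for 0.2 s.
At the end, for the whole second after the job is handed in: All three small stoppers are at rest inside the trough, below deck level; the cover is shut to within 0.05 rad; the wide stopper still stands upright on the deck, within 30 mm of where it was (y of stopper_a in the frame of tray between 0.041 and 0.097 m and z of each of stopper_a, stopper_b, stopper_c in the frame of tray below 0.04 m and x of stopper_a in the frame of tray between -0.115 and 0.115 m and linear speed of each of stopper_a, stopper_b, stopper_c below 0.02 m/s and y of stopper_b in the frame of tray between 0.041 and 0.097 m and x of stopper_b in the frame of tray between -0.115 and 0.115 m and y of stopper_c in the frame of tray between 0.041 and 0.097 m and x of stopper_c in the frame of tray between -0.115 and 0.115 m and y of wide_stopper in the frame of tray between -0.08 and 0.03 m and z of wide_stopper in the frame of tray above 0.04 m and angle between wide_stopper's own z axis and vertical below 0.2 rad and distance of wide_stopper from where it was at the start of the episode below 0.03 m and value of joint cover below 0.05 rad); the robot touches nothing.
It fails at once if a small stopper is lifted (more than 8 mm off the deck while upright, or its underside more than 28 mm above the deck in any attitude) (z of any of stopper_a, stopper_b, stopper_c in the frame of tray above 0.072 m or (z of stopper_a in the frame of tray above 0.052 m and angle between stopper_a's own z axis and vertical below 0.5 rad) or (z of stopper_b in the frame of tray above 0.052 m and angle between stopper_b's own z axis and vertical below 0.5 rad) or (z of stopper_c in the frame of tray above 0.052 m and angle between stopper_c's own z axis and vertical below 0.5 rad)).
It fails at once if the wide stopper is lifted (more than 8 mm), tipped over or swept away (more than 30 mm) (z of wide_stopper in the frame of tray above 0.052 m or angle between wide_stopper's own z axis and vertical above 0.6 rad or distance of wide_stopper from where it was at the start of the episode above 0.03 m).
It fails at once if the flask, the petri dish or the tweezers are moved more than 30 mm, or the flask tipped (distance of any of flask, petri, tweezers from where it was at the start of the episode above 0.03 m or angle between flask's own z axis and vertical above 0.4 rad).
It also fails if it takes over 48 s, if anything falls off the work surface, if the arm or the gripper's body presses on something with over 40 N, if the wrist force passes 120 N, or if a joint passes its speed limit or range.

## Working session

There is one attempt and no reset: what is moved stays moved. The work goes in short steps, Python scripts to look and compute and a shell command to move; the robot and the scene stay as the last step left them, time stands still between calls to the robot, and variables do not carry over. Pictures are saved under pics/ and viewed, at most 10 in all, crops included, and the job is handed in when it is done.

```bash
mkdir -p pics
cat > h.py <<'E'
import numpy as np,cv2,json
from workcell import robot,viewer
def snap(n,f):
    c=viewer.read_camera(n); cv2.imwrite(f'pics/{f}.png',c['pixels'][:,:,::-1])
    np.savez(f'{n}.npz',**{k:np.array(v) for k,v in c.items()}); return c
def ray(c,u,v):
    K=np.array(c['camera_matrix']);k=float(c['k1'])
    q=np.linalg.solve(K,[u,v,1.])[:2]; p=q.copy()
    for _ in range(30): p=q/(1+k*(p@p))
    R=np.array(c['R']);return -R.T@c['t'], R.T@np.array([*p,1])
def pt(c,u,v,z):
    o,d=ray(c,u,v); return o+d*(z-o[2])/d[2]
def px(c,X):
    p=np.array(c['R'])@X+c['t'];p=p[:2]/p[2];p=p*(1+float(c['k1'])*(p@p));return (np.array(c['camera_matrix'])@[*p,1])[:2]
E
python3 - <<'E'
from h import *
a=snap('scene','scene1')['pixels'];b=snap('side','side1')['pixels'];w=snap('wrist','wrist1')['pixels']
s=np.vstack([np.hstack([a,b])]);cv2.imwrite('pics/ab.png',cv2.resize(s,(800,300))[:,:,::-1])
print(robot.state())
E
```

```text
{'t': 0.15, 'joints': array([-1.31470236,  0.70694846, -0.02761582,  1.48486299,  0.0219974 ,
        0.95087504, -0.07550098]), 'joint_velocities': array([ 0.00100073, -0.00165845,  0.00138898, -0.00074752, -0.00037645,
       -0.00219627, -0.00117593]), 'effort': array([ 2.24699157e-03, -8.83297062e+01,  1.23540983e+00, -2.36187315e+01,
        1.70478900e-02,  5.50870245e-03,  1.86148338e-05]), 'tool_pos': array([0.16869284, 0.54965228, 0.40434819]), 'orientation': array([-3.14080126e+00,  1.77523595e-05,  2.84379298e+00]), 'wrist_force': array([-0.39179715, -0.29003616,  0.53914549]), 'torque': array([ 0.00549038, -0.04844717, -0.06640127]), 'grasp_force': 0.0, 'finger_gap': 0.08521300924207639}
```

View pics/scene1.png

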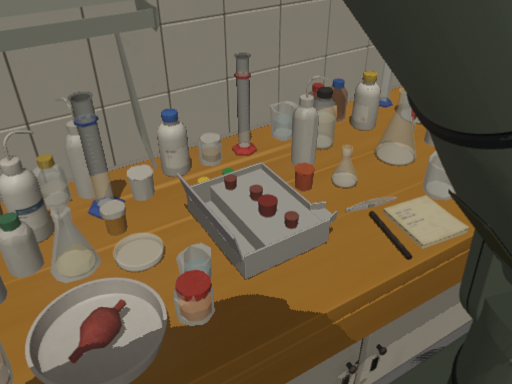

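View pics/side1.png

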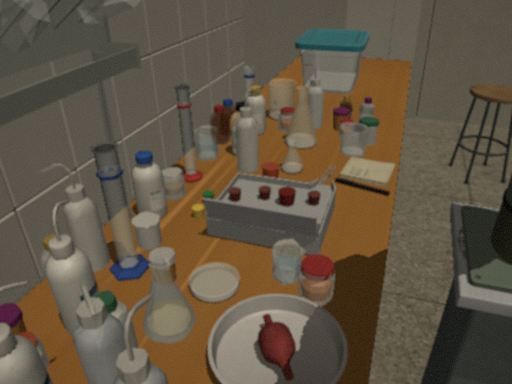

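The scene view shows the tray in the middle, with its trough on the left. The red stoppers are at about (231,182), (257,192), (268,206, the wide one) and (292,219). Yellow and green look-alikes stand behind the tray at (204,182) and (228,173), and there is a red jar at (304,177). I'll check this in an enlarged crop.

Run:
```python
from h import *
a=cv2.imread('pics/scene1.png')[150:275,170:345];cv2.imwrite('pics/c1.png',cv2.resize(a,None,fx=4.5,fy=4.5,interpolation=cv2.INTER_CUBIC))
a=cv2.imread('pics/side1.png')[160:255,195:345];cv2.imwrite('pics/c2.png',cv2.resize(a,None,fx=5,fy=5,interpolation=cv2.INTER_CUBIC))
for n in('scene','side'):
  c=np.load(n+'.npz');print(n,-c['R'].T@c['t'],c['R'][2],c['k1'])
```

```text
scene [-0.08469294  0.40555546  0.59117282] [ 0.69963878 -0.42630102 -0.57338732] 0.008411913722849447
side [0.29451458 0.76442009 0.51658479] [ 0.30398555 -0.80956259 -0.50219638] -0.07571993898414167
```

View pics/c1.png

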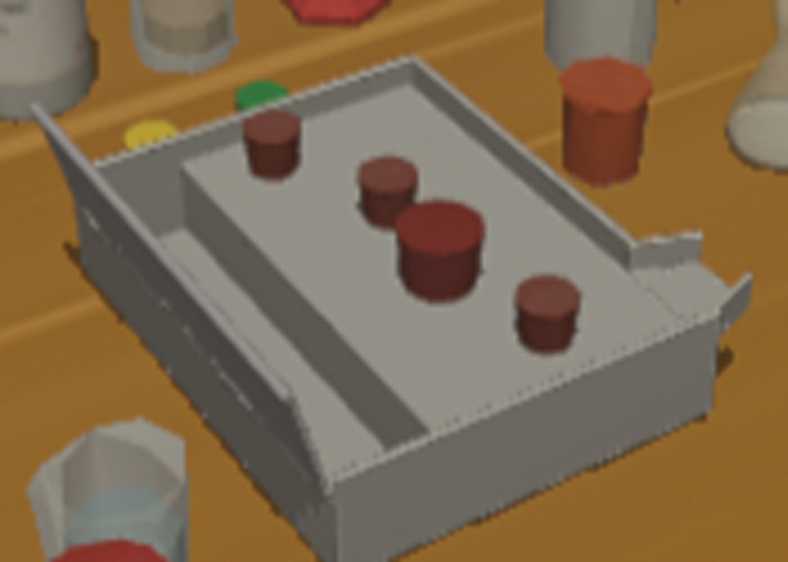

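View pics/c2.png

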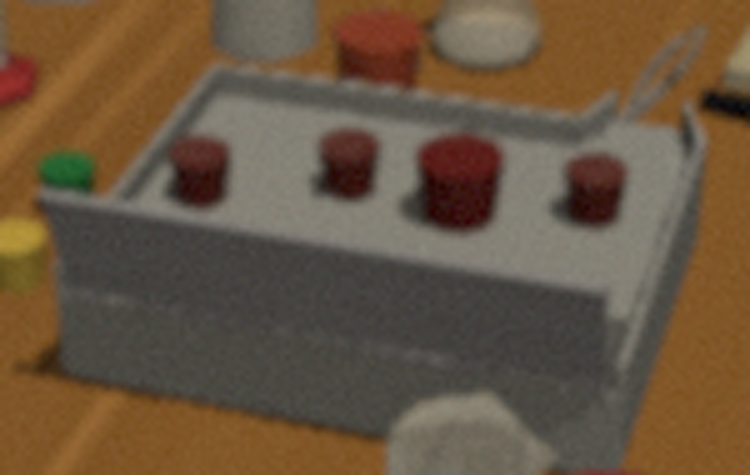

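The crop shows three small stoppers with tops at crop pixels (272,127), (388,172) and (548,297). The wide one is at (440,224), third in line. The yellow and green ones stand outside the tray, and the red jar is also outside. Next I'll fit the tray pose, the cover angle and the stoppers from both views.

```bash
cat > fit.py <<'E'
from h import *
from scipy.optimize import least_squares
S=np.load('scene.npz');D=np.load('side.npz')
s=lambda u,v:(170+(u+.5)/4.5-.5,150+(v+.5)/4.5-.5); d=lambda u,v:(195+(u+.5)/5-.5,160+(v+.5)/5-.5)
obs=[(S,s(412,60),(116,-84,58)),(S,s(716,320),(-116,-84,58)),(S,s(712,412),(-116,-84,0)),(S,s(428,432),(-112,45,44)),(S,s(183,165),(112,45,44)),
(S,s(332,490),(-116,97,52)),(D,d(218,68),(116,-84,58)),(D,d(695,140),(-116,-84,58)),(D,d(62,375),(116,97,0))]
cov=[(S,s(35,105),110),(S,s(290,395),-110),(D,d(42,192),110),(D,d(607,293),-110)]
def T(p,X): c,q=np.cos(p[2]),np.sin(p[2]);X=np.array(X)/1000;return np.array([p[0]+c*X[0]-q*X[1],p[1]+q*X[0]+c*X[1],X[2]])
def res(p):
    r=[px(c,T(p,X))-o for c,o,X in obs]
    r+=[px(c,T(p,(x,97-57*np.cos(p[3]),45.5+57*np.sin(p[3]))))-o for c,o,x in cov]
    return np.ravel(r)
f=least_squares(res,[.45,.2,0,1.7],loss='soft_l1');p=f.x
def inv(p,W): c,q=np.cos(p[2]),np.sin(p[2]);a,b=W[0]-p[0],W[1]-p[1];return np.array([c*a+q*b,-q*a+c*b])*1000
if __name__=='__main__':
    print(p,res(p).reshape(-1,2).round(1).tolist())
    for (a,b,z) in [((272,127),(201,152),.068),((388,172),(350,146),.068),((440,224),(461,158),.074),((548,297),(596,171),.068)]:
        A=pt(S,*s(*a),z);B=pt(D,*d(*b),z);print(A.round(3),B.round(3),inv(p,A).round(),inv(p,B).round())
    for n,u,v,z in [('petri',139,251,.016),('petri L',114,253,.016),('beaker',196,258,.08),('flaskbase',345,180,0),('tweez l',348,211,.005),('tweez r',397,199,.005),('jar red',304,172,.04),('cyl base',244,148,0),('bottle',305,160,0),('beaker b',196,283,0)]:
        W=pt(S,u,v,z);print(n,W.round(3),inv(p,W).round())
E
python3 fit.py
```

```text
[0.51981425 0.04386488 0.0077115  1.8056904 ] [[0.4, -1.4], [0.9, -1.3], [-0.8, 2.2], [3.7, 4.3], [-1.0, -0.2], [-0.1, 0.8], [-0.8, -1.5], [2.5, -1.3], [-0.3, 0.9], [-0.1, -0.3], [-0.6, 0.3], [-0.5, -0.5], [-0.4, -1.3]]
[0.604 0.055 0.068] [0.603 0.058 0.068] [84. 11.] [83. 13.]
[0.547 0.029 0.068] [0.545 0.033 0.068] [ 27. -15.] [ 25. -11.]
[0.497 0.034 0.074] [0.494 0.039 0.074] [-23. -10.] [-26.  -5.]
[0.44  0.019 0.068] [0.441 0.022 0.068] [-80. -24.] [-79. -21.]
petri [0.552 0.271 0.016] [ 34. 227.]
petri L [0.571 0.311 0.016] [ 53. 267.]
beaker [0.419 0.216 0.08 ] [-99. 172.]
flaskbase [ 0.55  -0.207  0.   ] [  28. -251.]
tweez l [ 0.455 -0.134  0.005] [ -66. -178.]
tweez r [ 0.432 -0.249  0.005] [ -90. -292.]
jar red [ 0.577 -0.11   0.04 ] [  56. -154.]
cyl base [ 0.792 -0.084  0.   ] [ 271. -130.]
bottle [ 0.666 -0.18   0.   ] [ 144. -225.]
beaker b [0.443 0.212 0.   ] [-76. 168.]
```

```bash
cat > go.py <<'E'
import sys
from fit import *
from scipy.spatial.transform import Rotation as Ro
# target tray x,y (mm), tcp z (mm)
def rel(tx,ty,z):
    st=robot.state();R=Ro.from_euler('xyz',st['orientation']).as_matrix()
    W=T(p,(tx,ty,z));return (R.T@(W-st['tool_pos'])*1000).round(1)
if __name__=='__main__':
    a=list(map(float,sys.argv[1:]));st=robot.state()
    print(rel(*a),'turn',np.degrees(st['orientation'][2]-(np.pi/2+p[2])).round(1),'tray',inv(p,st['tool_pos']).round(1),st['tool_pos'][2],st['wrist_force'].round(1),st['t'])
E
python3 go.py 84 -28 330
```

```text
[-572.6 -381.9   74.7] turn 72.5 tray [-347.2  508.5] 0.4043481943584682 [-0.4 -0.3  0.5] 0.15
```

```bash
python3 -m inch '[{"claw":12,"x":-100,"y":-67,"z":0,"yaw":15},{"claw":12,"x":-200,"y":-133,"z":0,"yaw":30},{"claw":12,"x":-300,"y":-200,"z":0,"yaw":45},{"claw":12,"x":-400,"y":-267,"z":0,"yaw":60},{"claw":12,"x":-500,"y":-334,"z":0,"yaw":72.5},{"claw":12,"x":-573,"y":-382,"z":0,"yaw":72.5},{"claw":12,"x":-573,"y":-382,"z":0,"yaw":72.5},{"claw":12,"x":-573,"y":-382,"z":0,"yaw":72.5},{"claw":12,"x":-573,"y":-382,"z":0,"yaw":72.5},{"claw":12,"x":-573,"y":-382,"z":0,"yaw":72.5},{"claw":12,"x":-573,"y":-382,"z":0,"yaw":72.5},{"claw":12,"x":-573,"y":-382,"z":0,"yaw":72.5},{"claw":12,"x":-573,"y":-382,"z":0,"yaw":72.5},{"claw":12,"x":-573,"y":-382,"z":0,"yaw":72.5},{"claw":12,"x":-573,"y":-382,"z":0,"yaw":72.5},{"claw":12,"x":-573,"y":-382,"z":0,"yaw":72.5},{"claw":12,"x":-573,"y":-382,"z":0,"yaw":72.5},{"claw":12,"x":-573,"y":-382,"z":0,"yaw":72.5},{"claw":12,"x":-573,"y":-382,"z":0,"yaw":72.5},{"claw":12,"x":-573,"y":-382,"z":50,"yaw":72.5}]' ; python3 go.py 84 -28 245
```

```text
t: 2.15
tool_pos: [0.6053, 0.0167, 0.3588]
orientation: [3.132, -0.0, 1.579]
wrist_force: [2.2, 0.9, -2.7]
finger_gap: 0.0122
grasp_force: 0.0
[ -0.3  -2.3 113.8] turn 0.0 tray [ 85.3 -27.8] 0.3587746100976543 [ 2.2  0.9 -2.7] 2.15
```

```bash
python3 -m inch '[{"claw":12,"x":0,"y":-1,"z":25},{"claw":12,"x":0,"y":-1,"z":50},{"claw":12,"x":0,"y":-1,"z":75},{"claw":12,"x":0,"y":-1,"z":95},{"claw":12,"x":0,"y":-1,"z":105},{"claw":12,"x":0,"y":-1,"z":105}]' ; python3 go.py 84 -28 226
python3 - <<'E'
from h import *
a=snap('side','s2')['pixels'];b=snap('scene','a2')['pixels']
A=cv2.resize(a[110:260,190:350],(520,488));B=cv2.resize(b[140:275,190:280],(280,420))
cv2.imwrite('pics/v2.png',A[:,:,::-1])
S=np.load('scene.npz')
E
```

```text
[ -0.3  -2.5 132.8] turn 0.0 tray [ 85.3 -27.8] 0.3587746100976543 [ 2.2  0.9 -2.7] 2.15invalid input at $[0]: expected keys claw, x, y, z, yaw
```

View pics/v2.png

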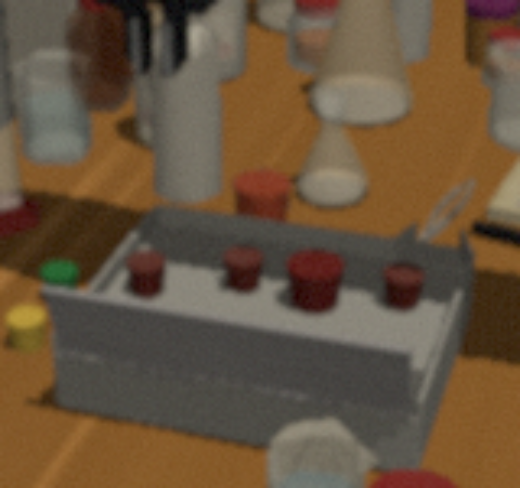

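The move was refused because the yaw key is needed. The side view shows the finger tips at about crop (140–175, 68), which is side pixel (238,131), above the tray. Everything else is undisturbed. I'll check the fingertip length against that pixel.

```bash
python3 - <<'E'
from h import *
D=np.load('side.npz')
for L in(.160,.173,.186): print(L,px(D,np.array([.6053,.0167,.3588-L])))
E
python3 -m inch '[{"claw":12,"x":0,"y":-1,"z":25,"yaw":0},{"claw":12,"x":0,"y":-1,"z":50,"yaw":0},{"claw":12,"x":0,"y":-1,"z":75,"yaw":0},{"claw":12,"x":0,"y":-1,"z":95,"yaw":0},{"claw":12,"x":0,"y":-1,"z":107,"yaw":0},{"claw":12,"x":0,"y":-1,"z":107,"yaw":0}]' ; python3 go.py 84 -28 226
python3 - <<'E'
from h import *
a=snap('side','s3')['pixels']
cv2.imwrite('pics/v3.png',cv2.resize(a[140:240,200:330],(780,600))[:,:,::-1])
E
```

```text
0.16 [238.58375245 125.23095686]
0.173 [238.82769588 131.12956466]
0.186 [239.0685795  136.94507511]
t: 2.85
tool_pos: [0.6034, 0.0165, 0.2476]
orientation: [-3.14, 0.0, 1.579]
wrist_force: [0.8, -0.2, 0.3]
finger_gap: 0.0119
grasp_force: 0.0
[ 0.   0.6 21.6] turn 0.0 tray [ 83.4 -28. ] 0.24758387311321473 [ 0.8 -0.2  0.3] 2.85
```

View pics/v3.png

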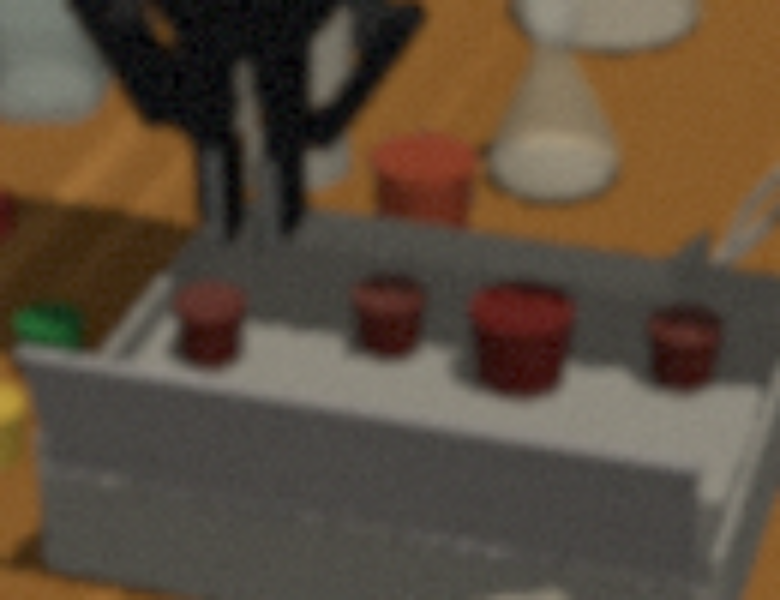

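The tips show at crop (225–295, 235), about 75 mm up, behind the left-hand stopper (210,320). This agrees with the 173 mm tip length. Now the first sweep.

```bash
python3 -m inch '[{"claw":12,"x":0,"y":0,"z":12,"yaw":0},{"claw":12,"x":0,"y":0,"z":23,"yaw":0},{"claw":12,"x":4,"y":0,"z":23,"yaw":0},{"claw":12,"x":10,"y":0,"z":23,"yaw":0},{"claw":12,"x":17,"y":0,"z":23,"yaw":0},{"claw":12,"x":25,"y":0,"z":23,"yaw":0},{"claw":12,"x":33,"y":0,"z":23,"yaw":0},{"claw":12,"x":41,"y":0,"z":23,"yaw":0},{"claw":12,"x":49,"y":0,"z":23,"yaw":0},{"claw":12,"x":56,"y":0,"z":23,"yaw":0},{"claw":12,"x":63,"y":0,"z":23,"yaw":0},{"claw":12,"x":68,"y":0,"z":23,"yaw":0},{"claw":12,"x":70,"y":0,"z":23,"yaw":0},{"claw":12,"x":70,"y":0,"z":23,"yaw":0},{"claw":12,"x":64,"y":0,"z":10,"yaw":0},{"claw":12,"x":60,"y":0,"z":-15,"yaw":0},{"claw":12,"x":60,"y":0,"z":-35,"yaw":0}]'; python3 go.py 26 -52 282;  python3 - <<'E'
from h import *
a=snap('scene','a4')['pixels']
cv2.imwrite('pics/v4.png',cv2.resize(a[150:275,170:345],(700,500))[:,:,::-1])
E
```

```text
t: 4.6
tool_pos: [0.603, 0.0747, 0.2847]
orientation: [3.141, 0.001, 1.577]
wrist_force: [0.1, 0.7, 0.5]
finger_gap: 0.0118
grasp_force: 0.0
[-82.3 -57.3   2.7] turn -0.1 tray [83.5 30.2] 0.28469411742044914 [0.1 0.7 0.5] 4.6
```

View pics/v4.png

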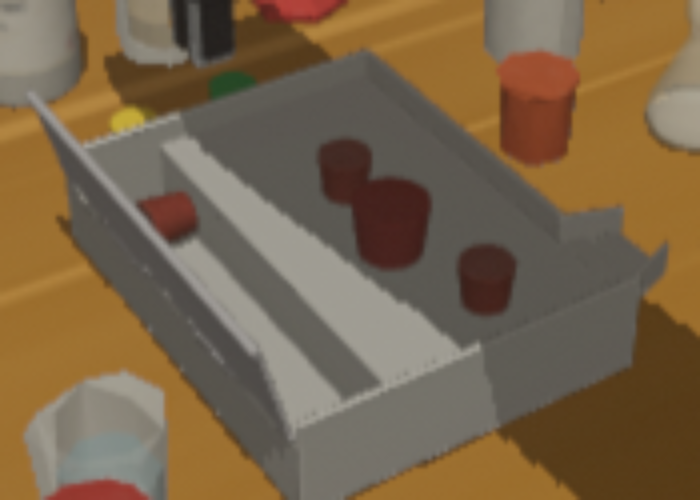

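The first stopper lies in the trough at crop (170,217) and the others are untouched. Next is the lane at x ≈ 27.

```bash
python3 -m inch '[{"claw":12,"x":-27,"y":-18,"z":0,"yaw":0},{"claw":12,"x":-55,"y":-37,"z":0,"yaw":0},{"claw":12,"x":-75,"y":-50,"z":0,"yaw":0},{"claw":12,"x":-82,"y":-55.5,"z":0,"yaw":0},{"claw":12,"x":-82,"y":-55.5,"z":10,"yaw":0},{"claw":12,"x":-82,"y":-55.5,"z":25,"yaw":0},{"claw":12,"x":-82,"y":-55.5,"z":25,"yaw":0}]'; python3 go.py 27.5 -52 225
```

```text
t: 5.35
tool_pos: [0.5482, -0.0052, 0.256]
orientation: [-3.14, -0.0, 1.579]
wrist_force: [-0.4, 0.1, -0.6]
finger_gap: 0.012
grasp_force: 0.0
[-2.8 -0.4 31. ] turn 0.1 tray [ 28.  -49.2] 0.2560129077978027 [-0.4  0.1 -0.6] 5.35
```

```bash
python3 -m inch '[{"claw":12,"x":-3,"y":0,"z":12,"yaw":0},{"claw":12,"x":-3,"y":0,"z":24,"yaw":0},{"claw":12,"x":-3,"y":0,"z":31,"yaw":0},{"claw":12,"x":0,"y":0,"z":31,"yaw":0},{"claw":12,"x":6,"y":0,"z":31,"yaw":0},{"claw":12,"x":13,"y":0,"z":31,"yaw":0},{"claw":12,"x":21,"y":0,"z":31,"yaw":0},{"claw":12,"x":29,"y":0,"z":31,"yaw":0},{"claw":12,"x":37,"y":0,"z":31,"yaw":0},{"claw":12,"x":45,"y":0,"z":31,"yaw":0},{"claw":12,"x":53,"y":0,"z":31,"yaw":0},{"claw":12,"x":61,"y":0,"z":31,"yaw":0},{"claw":12,"x":69,"y":0,"z":31,"yaw":0},{"claw":12,"x":77,"y":0,"z":31,"yaw":0},{"claw":12,"x":84,"y":0,"z":31,"yaw":0},{"claw":12,"x":89,"y":0,"z":31,"yaw":0},{"claw":12,"x":91,"y":0,"z":31,"yaw":0},{"claw":12,"x":85,"y":0,"z":18,"yaw":0},{"claw":12,"x":80,"y":0,"z":-10,"yaw":0},{"claw":12,"x":80,"y":0,"z":-30,"yaw":0}]'; python3 go.py -80 -57 282
```

```text
t: 7.35
tool_pos: [0.5476, 0.0722, 0.2899]
orientation: [3.141, 0.001, 1.576]
wrist_force: [-0.4, -0.6, 1.0]
finger_gap: 0.0117
grasp_force: 0.0
[ -85.3 -107.8    7.9] turn -0.1 tray [28.  28.1] 0.28988028568907154 [-0.4 -0.6  1. ] 7.35
```

```bash
python3 -m inch '[{"claw":12,"x":-25,"y":-32,"z":0,"yaw":0},{"claw":12,"x":-50,"y":-64,"z":0,"yaw":0},{"claw":12,"x":-72,"y":-90,"z":0,"yaw":0},{"claw":12,"x":-84,"y":-106,"z":0,"yaw":0},{"claw":12,"x":-85,"y":-108,"z":0,"yaw":0},{"claw":12,"x":-85,"y":-108,"z":15,"yaw":0},{"claw":12,"x":-85,"y":-108,"z":33,"yaw":0},{"claw":12,"x":-85,"y":-108,"z":33,"yaw":0}]'; python3 go.py -80 -56 225
```

```text
t: 8.15
tool_pos: [0.4403, -0.012, 0.2539]
orientation: [-3.14, 0.0, 1.578]
wrist_force: [0.1, 0.5, 0.9]
finger_gap: 0.0119
grasp_force: 0.0
[-0.7 -0.  28.9] turn -0.0 tray [-79.9 -55.3] 0.25387440073999035 [0.1 0.5 0.9] 8.15
```

```bash
python3 -m inch '[{"claw":12,"x":-1,"y":0,"z":12,"yaw":0},{"claw":12,"x":-1,"y":0,"z":24,"yaw":0},{"claw":12,"x":-1,"y":0,"z":29,"yaw":0},{"claw":12,"x":3,"y":0,"z":29,"yaw":0},{"claw":12,"x":9,"y":0,"z":29,"yaw":0},{"claw":12,"x":16,"y":0,"z":29,"yaw":0},{"claw":12,"x":24,"y":0,"z":29,"yaw":0},{"claw":12,"x":33,"y":0,"z":29,"yaw":0},{"claw":12,"x":42,"y":0,"z":29,"yaw":0},{"claw":12,"x":51,"y":0,"z":29,"yaw":0},{"claw":12,"x":60,"y":0,"z":29,"yaw":0},{"claw":12,"x":69,"y":0,"z":29,"yaw":0},{"claw":12,"x":77,"y":0,"z":29,"yaw":0},{"claw":12,"x":85,"y":0,"z":29,"yaw":0},{"claw":12,"x":91,"y":0,"z":29,"yaw":0},{"claw":12,"x":95,"y":0,"z":29,"yaw":0},{"claw":12,"x":97,"y":0,"z":29,"yaw":0},{"claw":12,"x":92,"y":0,"z":16,"yaw":0},{"claw":12,"x":86,"y":0,"z":-10,"yaw":0},{"claw":12,"x":60,"y":0,"z":-50,"yaw":0}]'; python3 go.py 0 140 282
python3 - <<'E'
from h import *
a=snap('scene','a5')['pixels'];b=snap('side','s5')['pixels']
cv2.imwrite('pics/v5.png',np.hstack([cv2.resize(a[150:275,170:345],(420,300)),cv2.resize(b[150:270,195:345],(375,300))])[:,:,::-1])
E
```

```text
t: 10.15
tool_pos: [0.4394, 0.049, 0.3046]
orientation: [-3.139, -0.0, 1.581]
wrist_force: [0.8, -0.3, 0.3]
finger_gap: 0.0117
grasp_force: 0.0
[134.   80.7  22.4] turn 0.1 tray [-80.4   5.8] 0.3045522667096059 [ 0.8 -0.3  0.3] 10.15
```

View pics/v5.png

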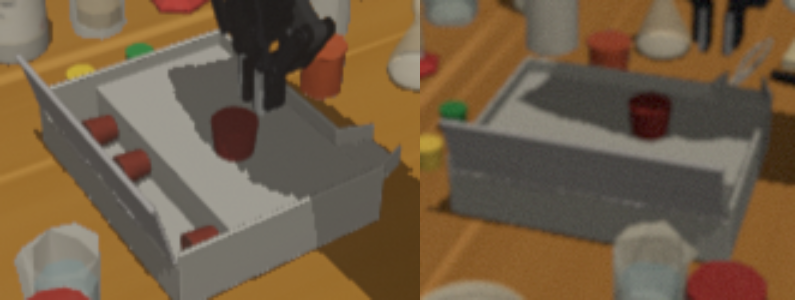

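All three small stoppers lie in the trough, at crop (100,130), (133,165) and (200,237). The wide one still stands at (235,132) and the cover is open. Now I'll go over behind the cover.

```bash
python3 -m inch '[{"claw":12,"x":20,"y":13,"z":-10,"yaw":0},{"claw":12,"x":50,"y":32,"z":-15,"yaw":0},{"claw":12,"x":80,"y":52,"z":-15,"yaw":0},{"claw":12,"x":110,"y":72,"z":-15,"yaw":0},{"claw":12,"x":130,"y":84,"z":-15,"yaw":0},{"claw":12,"x":136,"y":86,"z":-15,"yaw":0},{"claw":12,"x":136,"y":86,"z":-10,"yaw":0},{"claw":12,"x":136,"y":86,"z":5,"yaw":0},{"claw":12,"x":136,"y":86,"z":25,"yaw":0},{"claw":12,"x":136,"y":86,"z":45,"yaw":0},{"claw":12,"x":136,"y":86,"z":51,"yaw":0},{"claw":12,"x":136,"y":86,"z":51,"yaw":0}]'; python3 go.py 5 60 253
```

```text
t: 11.45
tool_pos: [0.5244, 0.1839, 0.2532]
orientation: [-3.14, 0.001, 1.577]
wrist_force: [-0.3, -0.1, 0.4]
finger_gap: 0.0119
grasp_force: 0.0
[-80.   -0.6   0.3] turn -0.1 tray [  5.6 140. ] 0.25324535033778645 [-0.3 -0.1  0.4] 11.45
```

```bash
python3 -m inch '[{"claw":12,"x":-6,"y":0,"z":0,"yaw":0},{"claw":12,"x":-12,"y":0,"z":0,"yaw":0},{"claw":12,"x":-18,"y":0,"z":0,"yaw":0},{"claw":12,"x":-24,"y":0,"z":0,"yaw":0},{"claw":12,"x":-30,"y":0,"z":0,"yaw":0},{"claw":12,"x":-36,"y":0,"z":0,"yaw":0},{"claw":12,"x":-42,"y":0,"z":0,"yaw":0},{"claw":12,"x":-48,"y":0,"z":0,"yaw":0},{"claw":12,"x":-54,"y":0,"z":0,"yaw":0},{"claw":12,"x":-60,"y":0,"z":0,"yaw":0},{"claw":12,"x":-66,"y":0,"z":0,"yaw":0},{"claw":12,"x":-72,"y":0,"z":0,"yaw":0},{"claw":12,"x":-78,"y":0,"z":0,"yaw":0},{"claw":12,"x":-84,"y":0,"z":0,"yaw":0},{"claw":12,"x":-84,"y":0,"z":0,"yaw":0}]'; python3 go.py 5 56 223
python3 - <<'E'
from h import *
a=snap('scene','a6')['pixels'];b=snap('side','s6')['pixels']
cv2.imwrite('pics/v6.png',np.hstack([cv2.resize(a[150:275,170:345],(420,300)),cv2.resize(b[150:270,195:345],(375,300))])[:,:,::-1])
E
```

```text
t: 12.95
tool_pos: [0.5253, 0.0997, 0.2538]
orientation: [3.142, 0.001, 1.577]
wrist_force: [0.1, -0.6, -0.5]
finger_gap: 0.0118
grasp_force: 0.0
[ 0.2 -0.9 30.8] turn -0.1 tray [ 5.9 55.8] 0.25375038365532365 [ 0.1 -0.6 -0.5] 12.95
```

View pics/v6.png

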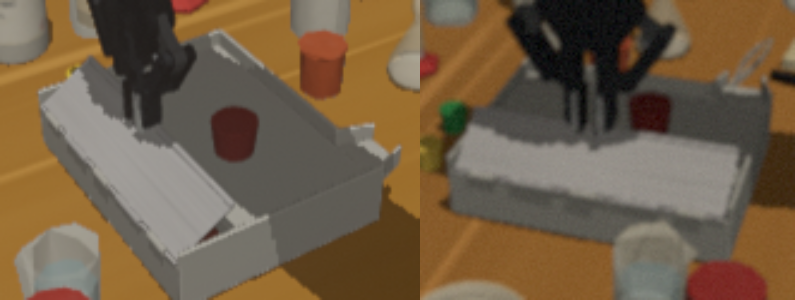

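The cover is now over the trough, about 0.6 rad open, with the tips on its edge at crop (145,125). Now I'll press it down.

```bash
python3 -m inch '[{"claw":12,"x":1,"y":0,"z":5,"yaw":0},{"claw":12,"x":1,"y":0,"z":11,"yaw":0},{"claw":12,"x":1,"y":0,"z":17,"yaw":0},{"claw":12,"x":1,"y":0,"z":23,"yaw":0},{"claw":12,"x":1,"y":0,"z":28,"yaw":0},{"claw":12,"x":1,"y":0,"z":31,"yaw":0},{"claw":12,"x":1,"y":0,"z":33,"yaw":0},{"claw":12,"x":1,"y":0,"z":34,"yaw":0},{"claw":12,"x":1,"y":0,"z":34,"yaw":0}]'; python3 go.py 5 56 219
```

```text
t: 13.95
tool_pos: [0.5252, 0.1017, 0.2206]
orientation: [3.141, -0.0, 1.578]
wrist_force: [-5.4, -1.0, 19.9]
finger_gap: 0.0119
grasp_force: 9.8
[-1.8 -0.8  1.6] turn -0.0 tray [ 5.8 57.8] 0.22055254119232526 [-5.4 -1.  19.9] 13.95
```

The wrist force is 20 N at tip height 47.5 mm, so the cover is on its stop. I'll press 1 mm further, hold, and retreat.

```bash
python3 -m inch '[{"claw":12,"x":0,"y":0,"z":1,"yaw":0},{"claw":12,"x":0,"y":0,"z":1,"yaw":0},{"claw":12,"x":0,"y":0,"z":1,"yaw":0},{"claw":12,"x":0,"y":0,"z":-5,"yaw":0},{"claw":12,"x":0,"y":0,"z":-20,"yaw":0},{"claw":12,"x":0,"y":0,"z":-50,"yaw":0},{"claw":12,"x":0,"y":0,"z":-90,"yaw":0},{"claw":12,"x":0,"y":0,"z":-120,"yaw":0},{"claw":12,"x":0,"y":0,"z":-120,"yaw":0},{"claw":12,"x":0,"y":0,"z":-120,"yaw":0}]'
python3 - <<'E'
from h import *
a=snap('scene','a7')['pixels'];b=snap('side','s7')['pixels']
cv2.imwrite('pics/v7.png',np.hstack([cv2.resize(a[150:275,170:345],(420,300)),cv2.resize(b[150:270,195:345],(375,300))])[:,:,::-1])
E
```

```text
t: 14.95
tool_pos: [0.5252, 0.1019, 0.34]
orientation: [3.141, -0.0, 1.579]
wrist_force: [-0.9, 0.1, 0.4]
finger_gap: 0.0122
grasp_force: 0.0
```

View pics/v7.png

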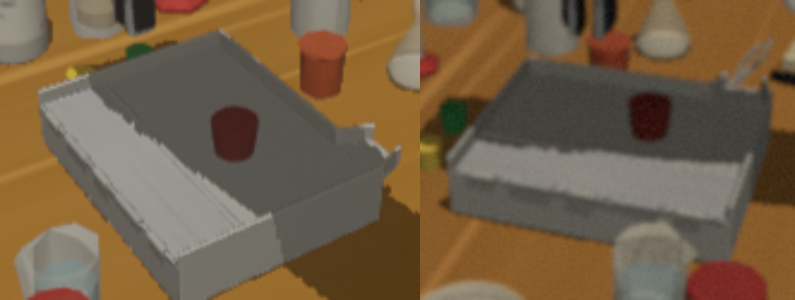

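The cover lies flat over the trough with its edge on the deck (crop (95,95) to (255,215)). The wide stopper is unmoved at (235,132), and the arm is clear.

```bash
python3 -c "
from workcell import robot;print(robot.sign_off())"
```

```text
the job is handed in; nothing more can be done
None
```

I swept the three small stoppers into the trough, pressed the cover shut on them and left the wide stopper standing where it was; the job was handed in at about 15 s, and sign-off returned no verdict.

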